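# Hold a sprung end cover shut on its housing

### The job

Take the top end cover off the nested pile and fit its round skirt into the mouth of the clamped spring housing, the cover's two slotted ears lined up with the housing's two bolt lugs. Press it straight down against the spring until its flange is closed on the gasket, and finish while still holding it there with a steady downward push of about 15 N (12 to 20 N) so that a workmate can put in the two screws; do not let go. Do not ram it, and leave the rest of the pile and everything else on the bench where it is.

Things in the scene. Friction and masses are not known exactly. Their poses are not given: they have to be found in the camera images.
- cover_top: end cover to fit, top of 3 alike: cast aluminium, 0.18-0.29 kg. Origin: centre of the skirt's lower edge, z up. Hollow round skirt 66 mm outer, 54 inner diameter, z 0-26 mm. Flange disc 86 diameter, z 26-34, with a forked ear (34 wide, open 14 mm slot) at both ends of its x axis, to x = +-65. Square boss 34 x 34 (sides along x, y), z 34-58, to grip. Half turn: same.
- cover_mid: cover of the same kind, second in the pile, to stay there. cover_top's skirt rests on its flange around its boss (3 mm play all round; cover_top's origin 34 mm above this one's), so cover_top is free once lifted by more than 24 mm.
- cover_low: cover of the same kind, lowest in the pile, standing on the bench on its skirt (origin at bench height), to stay there.
- housing: blue-grey upright spring housing, cylinder 92 mm outer diameter, 72 mm bore, clamped in a steel bench fixture (base plate 150 x 170 x 16 mm, jaws up to 50 mm high at +-y); fixed. Origin at bench height under its centre, z up. Two bolt lugs 34 mm wide on its x axis, just below the mouth, tapped holes at x = +-54 mm. A half turn makes no difference.
- housing_mouth (a point): centre of the housing's open mouth, level with the top of the 2 mm black gasket round it, 118 mm above the bench; axes as the housing. With the cover closed, the cover's origin is 26 mm below this point.
- spring_seat (a joint): m, how far the coil spring in the housing is pressed down. 0: at rest, spring top 16 mm below the mouth, a cover laid on it stays 10 mm short of closed; 0.010: cover closed. The spring pushes up 5 N at rest (more than the cover weighs) plus 0.55 N per mm: 10.5 N at closed. Beyond that the gasket and rim take the push and are stiff.
- screw_tray: small blue divided tray of screws, 100 x 64 x 22 mm, bystander; origin under its centre
- driver: screwdriver with yellow handle, 200 mm long, 26 mm high, lying, bystander; origin under its middle, x along it
- threadlock: red bottle of thread locker, 38 mm diameter, 110 mm high, bystander; origin under its centre
- finished_unit: finished housing with its cover screwed on, standing, 134 mm high, 136 mm across its ears, bystander; origin under its centre
- air_cylinder: aluminium pneumatic cylinder lying, 230 mm long, 44 mm high, bystander; origin under the middle of its tube, x along it to the rod
- mallet: rubber mallet lying, 240 mm long, 56 mm high, bystander; origin on the bench near its middle, x along it to the head
There are look-alikes about, which are no part of the job. Leave any red or turquoise look-alike of the cover_mid alone.

How it is judged (in metres and radians):
On the way, in this order (a step that is already met when the one before it is completed fails the run):
1. the top cover is lifted clear of the pile in the fingers (z of cover_top in the frame of cover_mid above 0.062 m and contact force between the fingers and cover_top above 0.5 N), for 0.2 s.
2. its skirt is in the housing's mouth, ears lined up with the lugs (z of cover_top in the frame of housing_mouth below -0.012 m and horizontal distance between cover_top and housing_mouth below 0.005 m and angle between the x axis of cover_top and the x axis of housing, either way round below 0.12 rad), for 0.1 s.
At the end, for the whole second after the job is handed in: Cover in the housing, level (3 deg), flange within 2 mm of the gasket, ears within 4.6 deg of the lugs, centred to 5 mm, at rest; fingers still on it, cover and housing (spring, gasket, rim) pressed together by 11.5 to 25 N. Other covers moved under 25 mm, bystanders under 30 mm (finished unit 20) (z of cover_top in the frame of housing_mouth below -0.024 m and horizontal distance between cover_top and housing_mouth below 0.005 m and angle between the x axis of cover_top and the x axis of housing, either way round below 0.08 rad and angle between cover_top's own z axis and vertical below 0.05 rad and contact force between cover_top and housing between 11.5 and 25 N and contact force between the fingers and cover_top above 4 N and linear speed of cover_top below 0.01 m/s and value of joint spring_seat above 0.0075 m and distance of each of cover_mid, cover_low from where it was at the start of the episode below 0.025 m and distance of each of screw_tray, driver, threadlock, air_cylinder, mallet from where it was at the start of the episode below 0.03 m and distance of finished_unit from where it was at the start of the episode below 0.02 m); the arm keeps its last pose, push and grip.
It fails at once if the cover is rammed on the housing with more than 50 N (contact force between cover_top and housing above 50 N).
It fails at once if the rest of the pile is dragged or knocked over (distance of any of cover_mid, cover_low from where it was at the start of the episode above 0.025 m).
It fails at once if a bystander is knocked (distance of any of screw_tray, driver, threadlock, air_cylinder, mallet from where it was at the start of the episode above 0.03 m or distance of finished_unit from where it was at the start of the episode above 0.02 m).
It also fails if it takes over 51 s, if anything falls off the work surface, if the arm or the gripper's body presses on something with over 40 N, if the wrist force passes 120 N, or if a joint passes its speed limit or range.

### The arm

A 6-joint arm with a two-finger parallel gripper is mounted at the origin on the work surface. World frame = base frame: x ahead of the robot, y to its left, z up, the work surface at z = 0. Lengths are in m, angles in degrees, forces in N, time in s.
With the tool pointing down it reaches from about 0.35 to 0.875 m from the base axis. Payload 4.2 kg.
Tool frame: the origin (TCP) lies midway between the tips of the shut fingers; the grasp point (between the pads) lies 19 mm behind it; y points along the fingers, z is the direction in which the jaws open and shut, and the axes are right-handed (so a half turn about y gives the same grasp; the last joint's range is limited). The gripper opens to 87 mm and grips with 3 to 60 N. Pads are 19 mm wide; open, the fingers measure 117 mm over their backs; the gripper's body (75 mm by 190 mm) begins 51 mm behind the grasp point.
Start: joints at [80.42, 22.042, 0.453, 0, -68.411, -14.817], TCP at [0.258, 0.569, 0.202] pointing down, gripper open.
Joint ranges: [-179.83, 179.83], [-69.29, 118.12], [-61.27, 80.66], [-181.25, 117.63], [-171.15, -9.14], [-177.46, 177.46]. Speed limits (degrees/s): [159.86, 159.86, 180, 180, 180, 180].

### API

Orientations are given as [roll, pitch, yaw] about the fixed x, y, z axes, in that order (R = Rz(yaw) Ry(pitch) Rx(roll)).
In Python, from workcell import env gives the robot as it stands. The module is installed in compiled form; this text tells all that it offers. Calls block until the motion is done:
- env.goto(position, orientation): joint-space move of the TCP to a pose.
- env.move_straight(position, rotation=None, rate=0.15, force_limit=None): straight line of the TCP; rotation=None keeps the orientation; rate is the mean speed in m/s. With force_limit (N) it stops when the force on the tool has changed by that much, and returns True; else False.
- env.set_joints(angles): joint-space move.
- env.gripper_to(opening, grasp_force=None): opening from 0.0 (shut) to 1.0 (fully open); grasp_force is the grip in N (None keeps the last); returns when the fingers have stopped.
- env.dwell(seconds).
- env.inverse_kinematics(position, orientation): joint angles nearest the present ones, or None.
- env.read_state(): the state.
- env.grab_frame(name): name is "scene" or "top"; returns a dict with "image" (384x512x3 uint8, blue, green, red), "fx", "fy", "cx", "cy" (pixels), "position" and "orientation" of the camera in the world. Camera axes: x right, y up, looking along -z (the intrinsics and any distortion apply to the point x, -y, -z); pixel columns grow to the right and rows downward; lengths in m; the calibration is good to about 2 mm. A picture is of the moment at which its call begins. There is no depth.
A pose or a line that the arm cannot do raises env.Unreachable and nothing moves.
- env.close_job(): hands the job in, once; it reports no verdict.
Trained networks look in a picture, given as the dict that the camera call returned (one of the last four; its "shot" number tells which), for a name from the list of things; names that differ only in an ending like _2 or _b are one class to them, and where a whole thing is asked for, a point or a joint stands for the part that bears it (a point fixed in the world has none). Each returns a list of dicts, best first, with "score" (0 to 1); they miss things now and then, are a little off and sometimes report something else, mostly with a low value. They report only what shows in the picture. A call takes as long as a camera call. They do not tell look-alikes from the thing itself.
- env.search_frame(picture, thing): "xyz" ([x, y, z] in m, in world coordinates, good to about 4 mm: the middle of the surface that is visible of it).
- env.trace(picture, thing): "mask" (384x512 bool, what is visible of it).
The state is a dict: "clock": time; "joint_positions": joint angles; "qvel": joint speeds; "joint_torque": joint torques, N m; "position": TCP position; "tool_rot": TCP orientation; "force": force on the tool from outside, world axes, zero at the start; "wrist_torque": the same for the moment, N m; "opening": opening from 0.0 (shut) to 1.0 (fully open).
Only numpy, scipy, OpenCV 4.12 (cv2) and the standard library are available. Lean on these libraries where they do the work, as an engineer would, in place of code of your own. Each camera call takes 0.05 s, during which the arm holds its last target.

## Working session

There is one attempt and no reset: what is moved stays moved. The work goes in short steps, each a Python script; the robot and the scene stay as the last script left them, time stands still between calls to the robot, and variables do not carry over. Pictures are saved under pics/ and viewed, and the job is handed in when it is done.

```bash
mkdir -p pics; ls
python3 - <<'E'
from workcell import env
import cv2,numpy as np
s=env.read_state(); print({k:np.round(v,3) for k,v in s.items()})
for n in ["scene","top"]:
    f=env.grab_frame(n); cv2.imwrite(f"pics/{n}0.png",f["image"])
    print(n,{k:v for k,v in f.items() if k!="image"})
    for t in ["cover_top","cover_mid","housing","finished_unit"]:
        print(t,[(np.round(d["xyz"],3),round(d["score"],2)) for d in env.search_frame(f,t)])
E
```

```text
pics
{'clock': np.float64(0.0), 'joint_positions': array([ 8.0420e+01,  2.2091e+01,  3.7800e-01, -3.1000e-02, -6.8411e+01,
       -1.4817e+01]), 'qvel': array([ 0.002,  0.074, -0.046, -0.027, -0.017, -0.028]), 'joint_torque': array([-2.0000e-03, -3.9066e+01,  1.8740e+01,  4.2200e+00,  1.1000e-02,
       -0.0000e+00]), 'position': array([0.258, 0.569, 0.201]), 'tool_rot': array([-8.98740e+01,  4.00000e-03,  1.55592e+02]), 'force': array([-0.18 , -0.216, -0.211]), 'wrist_torque': array([-0.   ,  0.015, -0.034]), 'opening': np.float64(0.996)}
scene {'fx': 451.53084639861265, 'fy': 451.53084639861265, 'cx': 252.02896758129404, 'cy': 190.988288556851, 'position': array([ 1.22220108, -0.88458169,  1.06729765]), 'orientation': array([49.41307445, -0.46546951, 40.61678362]), 'shot': 1}
cover_top []
cover_mid [(array([ 0.509, -0.224,  0.07 ]), 0.82), (array([0.34 , 0.098, 0.029]), 0.78), (array([ 0.221, -0.352,  0.037]), 0.73), (array([ 0.676, -0.134,  0.032]), 0.72)]
housing [(array([0.534, 0.15 , 0.05 ]), 0.91)]
finished_unit []
top {'fx': 358.7229513641861, 'fy': 358.7229513641861, 'cx': 253.31508594452845, 'cy': 182.75206832200521, 'position': array([ 0.43104429, -0.00833163,  1.1857958 ]), 'orientation': array([  2.47448829,  -0.30473522, -91.50713207]), 'shot': 2}
cover_top [(array([ 0.487, -0.198,  0.1  ]), 0.61)]
cover_mid [(array([ 0.206, -0.341,  0.035]), 0.94), (array([ 0.311, -0.14 ,  0.031]), 0.88), (array([0.325, 0.107, 0.034]), 0.88), (array([ 0.663, -0.129,  0.036]), 0.71), (array([ 0.493, -0.168,  0.071]), 0.67)]
housing [(array([0.507, 0.171, 0.049]), 0.76), (array([ 0.588, -0.452,  0.113]), 0.7), (array([ 0.462, -0.01 ,  0.   ]), 0.22)]
finished_unit [(array([ 0.588, -0.451,  0.114]), 0.71)]
```

View pics/scene0.png

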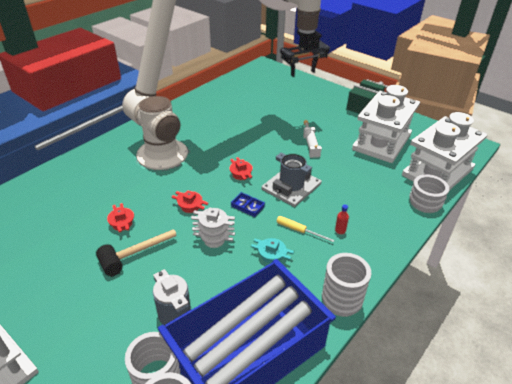

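View pics/top0.png

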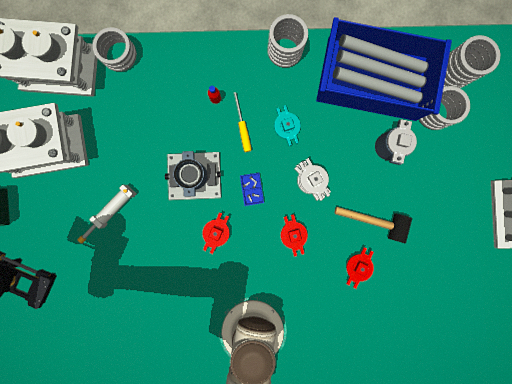

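The pile shows at about (313,180) in the top view and (213,227) in the scene view. The housing is at (191,174) in top and (292,175) in scene. I'll zoom in on both.

```bash
cat > h.py <<'E'
import numpy as np,cv2
from scipy.spatial.transform import Rotation as R
def proj(f,P):
    P=np.atleast_2d(P); Rm=R.from_euler('xyz',f["orientation"],degrees=True).as_matrix()
    q=(P-f["position"])@Rm
    return np.c_[f["fx"]*q[:,0]/-q[:,2]+f["cx"], f["fy"]*(-q[:,1])/-q[:,2]+f["cy"]]
def back(f,uv,z):
    Rm=R.from_euler('xyz',f["orientation"],degrees=True).as_matrix()
    uv=np.atleast_2d(uv)
    d=np.c_[(uv[:,0]-f["cx"])/f["fx"],-(uv[:,1]-f["cy"])/f["fy"],-np.ones(len(uv))]@Rm.T
    return f["position"]+d*((z-f["position"][2])/d[:,2])[:,None]
def crop(f,c,hw,s,name,lines=[]):
    u,v=c; x0,y0=int(u-hw),int(v-hw)
    im=f["image"][y0:y0+2*hw,x0:x0+2*hw]
    im=cv2.resize(im,None,fx=s,fy=s,interpolation=cv2.INTER_CUBIC)
    for L,col in lines:
        p=((proj(f,L)-[x0,y0]+.5)*s-.5).round().astype(int)
        cv2.polylines(im,[p.reshape(-1,1,2)],False,col,1)
    return im
def circ(c,z,r):
    a=np.linspace(0,2*np.pi,60); return np.c_[c[0]+r*np.cos(a),c[1]+r*np.sin(a),0*a+z]
def poly(c,z,yaw,pts):
    y=np.radians(yaw);M=np.array([[np.cos(y),-np.sin(y)],[np.sin(y),np.cos(y)]])
    p=np.array(pts)@M.T+np.array(c)[:2]; return np.c_[p,np.full(len(p),z)]
E
python3 - <<'E'
from workcell import env
from h import *
import pickle
fs={n:env.grab_frame(n) for n in ["scene","top"]}
pickle.dump(fs,open("f0.pkl","wb"))
t=fs["top"];s=fs["scene"]
im=np.hstack([crop(t,(313,180),30,10,''),])
a=crop(t,(313,180),32,6,'');b=crop(s,(213,227),32,6,'');c=crop(t,(193,174),32,6,'');d=crop(s,(292,175),32,6,'')
cv2.imwrite("pics/z0.png",cv2.resize(np.vstack([np.hstack([a,b]),np.hstack([c,d])]),(600,600)))
print(back(t,[(313,180)],.126),back(t,[(191,174)],.118))
for n,th in [("top","cover_top"),("top","housing")]:
    for m in env.trace(fs[n],th):
        v,u=np.nonzero(m["mask"]); print(th,m["score"],len(u),u.mean(),v.mean(),u.min(),u.max(),v.min(),v.max())
E
```

```text
[[ 0.48022549 -0.19204068  0.126     ]] [[0.50796085 0.16972086 0.118     ]]
cover_top 0.92 725 314.0510344827586 178.73793103448276 300 329 160 199
housing 0.95 2440 193.52786885245902 174.99713114754098 165 220 151 199
```

View pics/z0.png

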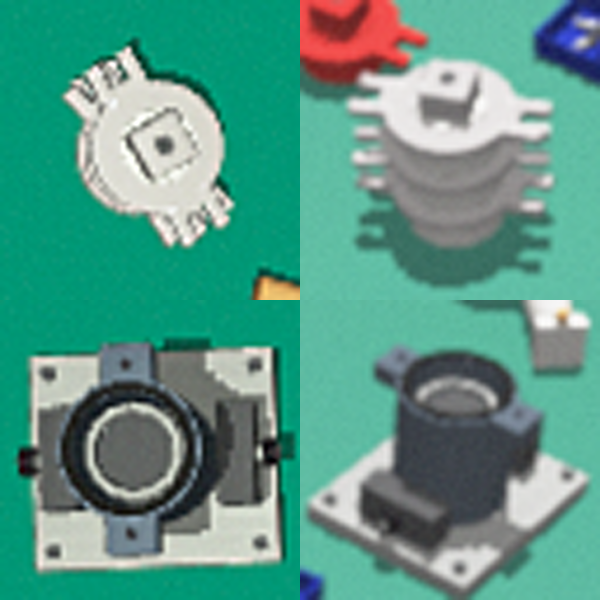

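```bash
cat > fit.py <<'E'
from h import *
import pickle
from scipy.optimize import minimize
from scipy.ndimage import map_coordinates
fs=pickle.load(open("f0.pkl","rb"));t=fs["top"];s=fs["scene"]
def edges(f):
    g=cv2.GaussianBlur(f["image"],(0,0),.8).astype(float)
    gx=cv2.Sobel(g,-1,1,0);gy=cv2.Sobel(g,-1,0,1)
    return np.sqrt((gx**2+gy**2).sum(2))
def dens(L,n=12):
    return np.vstack([L[i]+(L[i+1]-L[i])*np.linspace(0,1,n,endpoint=False)[:,None] for i in range(len(L)-1)])
ear=[(40,17),(65,17),(65,7),(52,7)]
def mirror(pts,sx,sy): return [(sx*a/1e3,sy*b/1e3) for a,b in pts]
sq=[(17,17),(-17,17),(-17,-17),(17,-17),(17,17)]
def coverlines(c,yaw,z):
    L=[poly(c,z+.058,yaw,mirror(sq,1,1))]
    for sx in(1,-1):
        for sy in(1,-1): L.append(poly(c,z+.034,yaw,mirror(ear,sx,sy)))
    a=np.radians(np.arange(25,156,5)); 
    for k in(1,-1): L.append(poly(c,z+.034,yaw,np.c_[.043*np.cos(a),k*.043*np.sin(a)]))
    return L
lug=[(46,17),(66,17),(66,-17),(46,-17)]
def houslines(c,yaw):
    a=np.radians(np.arange(25,156,5)); L=[circ(c,.118,.036)]
    for k in(1,-1): L.append(poly(c,.118,yaw,np.c_[.046*np.cos(a),k*.046*np.sin(a)]))
    return L
def fit(fn,p0,views):
    E={id(f):edges(f) for f in views}
    def cost(p):
        c=0
        for f in views:
            uv=np.vstack([proj(f,dens(L)) for L in fn(p)])
            c-=np.minimum(map_coordinates(E[id(f)],[uv[:,1],uv[:,0]],order=1),250).mean()
        return c
    best=None
    for dx in(-.005,0,.005):
      for dy in(-.005,0,.005):
        for da in(-.05,0,.05):
          r=minimize(cost,np.array(p0)+[dx,dy,da],method='Nelder-Mead',options=dict(initial_simplex=np.array(p0)+[dx,dy,da]+np.vstack([np.zeros(3),np.diag([.004,.004,.05])])))
          if best is None or r.fun<best.fun: best=r
    return best
if __name__=="__main__":
    cf=lambda p:coverlines(p[:2],np.degrees(p[2]),.068)
    hf=lambda p:houslines(p[:2],np.degrees(p[2]))
    for nm,v in(("top",[t]),("scene",[s]),("both",[t,s])):
        r=fit(cf,[.482,-.194,np.radians(31)],v);print(nm,"cover",np.round(r.x[:2],4),np.degrees(r.x[2]),r.fun)
        q=fit(hf,[.508,.170,0],v);print(nm,"hous",np.round(q.x[:2],4),np.degrees(q.x[2]),q.fun)
    g=(0,0,255)
    A=[(L,g) for L in cf(r.x)];B=[(L,g) for L in hf(q.x)]
    im=np.vstack([np.hstack([crop(t,(313,180),30,5,'',A),crop(s,(213,220),30,5,'',A)]),np.hstack([crop(t,(193,174),30,5,'',B),crop(s,(292,165),30,5,'',B)])])
    cv2.imwrite("pics/fit0.png",im)
E
python3 fit.py
```

```text
top cover [ 0.4833 -0.1944] 31.85542989457024 -238.16870986697708
top hous [0.5018 0.168 ] 9.86263580557204 -213.20912952397683
scene cover [ 0.4834 -0.1976] 31.28673727715636 -248.4315339667065
scene hous [0.5077 0.1847] -59.362500171791154 -215.43063379984227
both cover [ 0.4835 -0.1944] 30.8697537686709 -484.90367251799614
both hous [0.5031 0.1792] -10.835087595998932 -409.70158484980766
```

View pics/fit0.png

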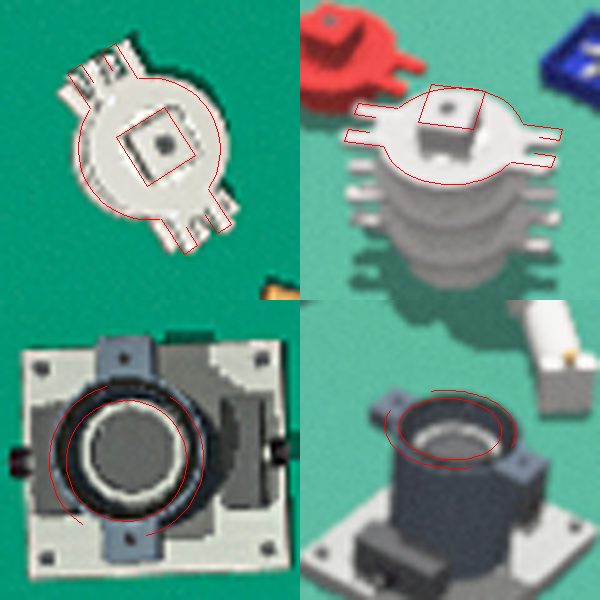

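Run:
```python
from fit import *
c=[.4835,-.1944];y=31
A=[(L,(0,0,255)) for L in coverlines(c,y,.068)]
cv2.imwrite("pics/z1.png",np.hstack([crop(t,(314,180),24,8,''),crop(t,(314,180),24,8,'',A)]))
cv2.imwrite("pics/z2.png",np.hstack([crop(s,(213,215),24,8,''),crop(s,(213,215),24,8,'',A)]))
```

```text
(no output)
```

View pics/z1.png

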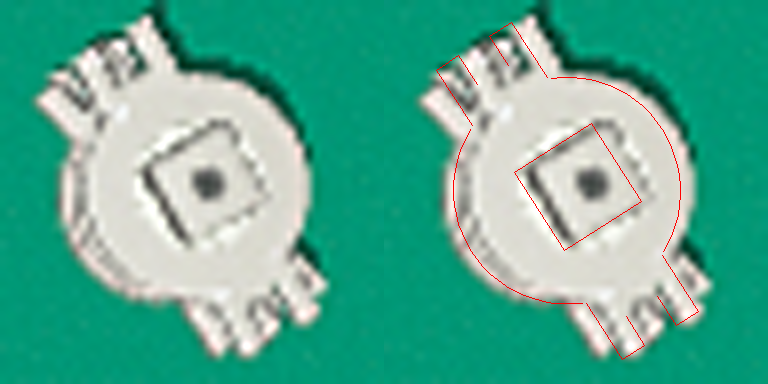

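View pics/z2.png

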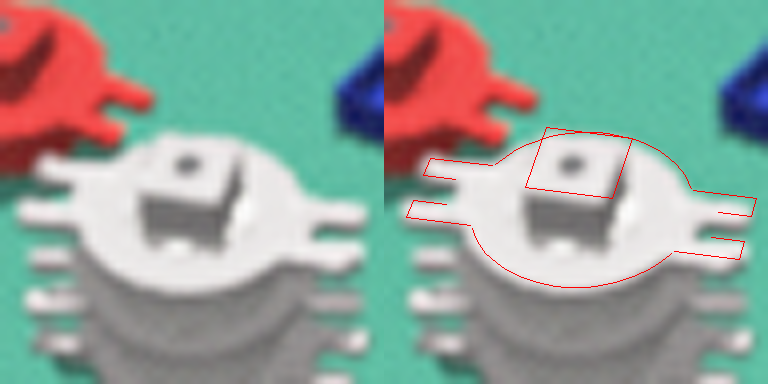

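Run:
```python
from fit import *
a=back(t,[(290+208/8-.5,156+184/8-.5)],.126);b=back(s,[(189+187/8-.5,191+164/8-.5)],.126)
print(a,b)
# chk distortion: robot base known at origin
print(proj(t,[[0,0,0]]),proj(s,[[0,0,0]]))
# lug holes housing
print()
cv2.imwrite("pics/z3.png",np.hstack([crop(t,(192,174),24,8,''),crop(s,(292,165),24,8,'')]))
```

```text
[[ 0.48447796 -0.19959731  0.126     ]] [[ 0.48163527 -0.19704639  0.126     ]]
[[252.30035588 331.00278661]] [[161.91862476 154.45443976]]
```

View pics/z3.png

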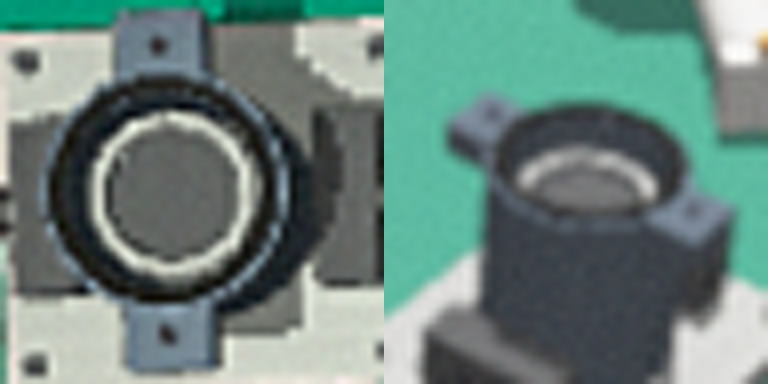

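Run:
```python
from fit import *
T=np.array([(157,45),(167,333)])/8+[168-.5,150-.5]
S=np.array([(495-384,113),(692-384,212)])/8+[268-.5,141-.5]
for z in(.105,.11,.116,.118):
    for nm,f,u in(("t",t,T),("s",s,S)):
        P=back(f,u,z);d=P[0]-P[1]
        print(z,nm,np.round(P[:,:2].ravel(),4),"c",np.round(P.mean(0)[:2],4),"len",np.hypot(*d[:2]).round(4),"yaw",np.degrees(np.arctan2(d[1],d[0])).round(2))
c=[.507,.171]
r=[]
for c in ([.505,.171],[.507,.1735]):
    B=[(circ(c,.118,.036),(0,0,255)),(circ(c,.118,.046),(0,255,0)),(circ(c,.1,.0),(0,255,0))]
    r.append(np.hstack([crop(t,(192,174),24,8,'',B),crop(s,(292,165),24,8,'',B)]))
cv2.imwrite("pics/z4.png",cv2.resize(np.vstack(r),(600,600)))
```

```text
0.105 t [0.5664 0.1825 0.4575 0.1808] c [0.5119 0.1816] len 0.1089 yaw 0.93
0.105 s [0.4452 0.1966 0.5551 0.1953] c [0.5001 0.196 ] len 0.1099 yaw 179.33
0.11 t [0.5657 0.1816 0.4573 0.1799] c [0.5115 0.1808] len 0.1084 yaw 0.93
0.11 s [0.4492 0.191  0.5585 0.1897] c [0.5039 0.1904] len 0.1093 yaw 179.33
0.116 t [0.565  0.1806 0.4572 0.1788] c [0.5111 0.1797] len 0.1078 yaw 0.93
0.116 s [0.454  0.1843 0.5627 0.183 ] c [0.5084 0.1836] len 0.1086 yaw 179.33
0.118 t [0.5647 0.1802 0.4571 0.1785] c [0.5109 0.1793] len 0.1076 yaw 0.93
0.118 s [0.4557 0.182  0.5641 0.1808] c [0.5099 0.1814] len 0.1084 yaw 179.33
```

View pics/z4.png

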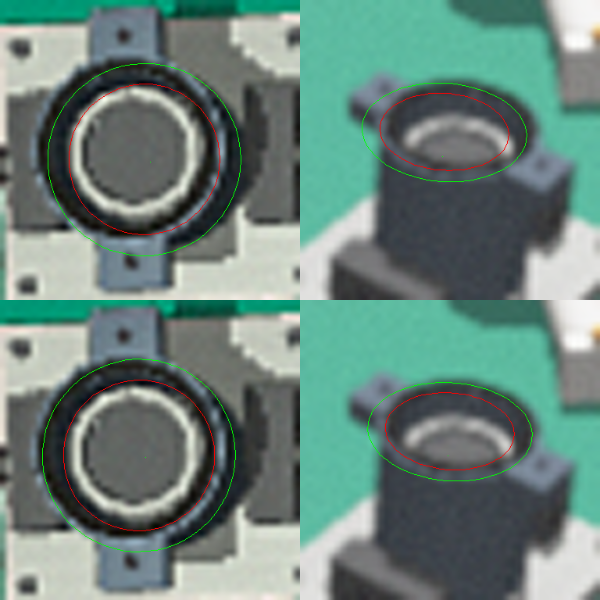

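Run:
```python
from fit import *
r=[]
for c,y in (([.510,.1795],0.3),):
    B=[(circ(c,.118,.036),(0,0,255)),(circ(c,.118,.046),(0,255,0)),(poly(c,.114,y,mirror(lug+lug[:1],1,1)),(0,255,255)),(poly(c,.114,y,mirror(lug+lug[:1],-1,1)),(0,255,255))]
    r.append(np.hstack([crop(t,(192,174),24,8,'',B),crop(s,(292,165),24,8,'',B)]))
c=[.483,-.1985];y=31
A=[(L,(0,0,255)) for L in coverlines(c,y,.068)]
r.append(np.hstack([crop(t,(314,180),24,8,'',A),crop(s,(213,215),24,8,'',A)]))
cv2.imwrite("pics/z5.png",cv2.resize(np.vstack(r),(600,600)))
```

```text
(no output)
```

View pics/z5.png

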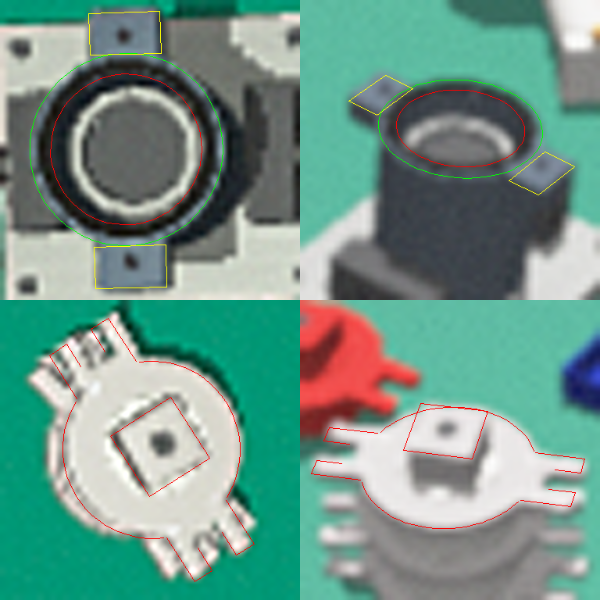

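Run:
```python
from workcell import env
import numpy as np
for yaw in(-59,121,31,-149):
    j=env.inverse_kinematics([.483,-.1985,.2],[-90,0,yaw]); k=env.inverse_kinematics([.510,.1785,.2],[-90,0,yaw-30.7])
    print(yaw,None if j is None else np.round(j,1),None if k is None else np.round(k,1))
```

```text
-59 [  -4.5   12.1  -14.1   -0.   -63.8 -144.5] [ 36.5  13.9 -11.7   0.  -64.4 143.8]
121 [ -4.5  12.1 -14.1   0.  -63.8  35.5] [ 36.5  13.9 -11.7   0.  -64.4 -36.2]
31 [ -4.5  12.1 -14.1   0.  -63.8 -54.5] [  36.5   13.9  -11.7   -0.   -64.4 -126.2]
-149 [ -4.5  12.1 -14.1   0.  -63.8 125.5] [ 36.5  13.9 -11.7   0.  -64.4  53.8]
```

Run:
```python
from workcell import env
from h import *
import pickle
env.goto([.483,-.1985,.23],[-90,0,121])
env.gripper_to(.7)
print(env.read_state()["clock"])
env.move_straight([.483,-.1985,.15],rate=.12)
fs={n:env.grab_frame(n) for n in ["scene","top"]}
pickle.dump(fs,open("f1.pkl","wb"))
st=env.read_state();print(st["clock"],st["position"],st["tool_rot"],st["force"],st["opening"])
cv2.imwrite("pics/g1.png",np.hstack([crop(fs["top"],(314,180),32,6,''),crop(fs["scene"],(213,205),32,6,'')]))
```

```text
4.275
5.1917 [ 0.48376076 -0.19864354  0.15103257] [-9.00956149e+01  8.51680491e-02  1.21010895e+02] [ 0.79442392 -0.22572503  0.07819832] 0.7035023085054246
```

View pics/g1.png

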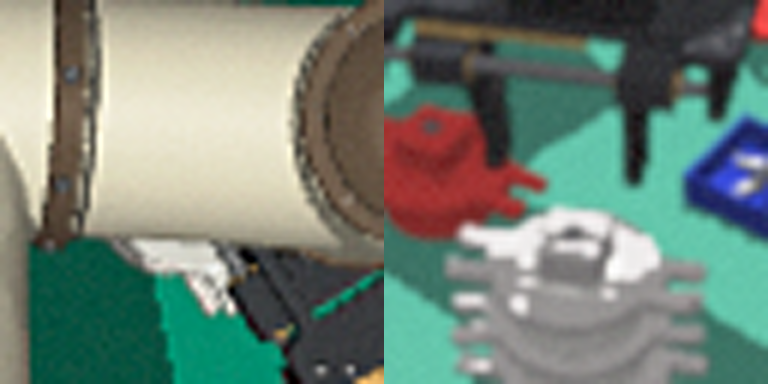

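Run:
```python
from h import *
import pickle
f=pickle.load(open("f1.pkl","rb"))["scene"]
d=np.array([np.cos(np.radians(31)),np.sin(np.radians(31)),0])
c=np.array([.48376,-.19864,.151])
for k in(-1,0,1): print(((proj(f,c+k*.7*.0435*d)-[181,173]+.5)*6-.5+[384,0]).round(1))
print("boss", ((proj(f,[.4838,-.1986,.126])-[181,173]+.5)*6-.5+[384,0]).round(1))
```

```text
[[510.9 190.4]]
[[570.1 197.6]]
[[629.5 204.8]]
boss [[572.7 234. ]]
```

Run:
```python
from workcell import env
from h import *
import pickle
print(env.move_straight([.483,-.1985,.105],rate=.06,force_limit=5))
st=env.read_state();print(st["clock"],st["position"],st["force"])
fs={n:env.grab_frame(n) for n in ["scene"]}
env.gripper_to(0.0,15)
st=env.read_state();print(st["clock"],st["position"],st["tool_rot"],st["force"],st["wrist_torque"],st["opening"])
g=env.grab_frame("scene")
pickle.dump(fs,open("f2.pkl","wb"))
cv2.imwrite("pics/g2.png",np.hstack([crop(fs["scene"],(213,205),32,6,''),crop(g,(213,205),32,6,'')]))
```

```text
False
6.0917 [ 0.48335702 -0.19859019  0.1052555 ] [ 0.49847702  0.45702792 -0.02628375]
6.7583 [ 0.48335001 -0.19844575  0.10512908] [-9.00348884e+01  2.27323047e-02  1.21008306e+02] [0.28971446 0.88090412 0.52295069] [ 0.24894303 -0.24135575  0.0531224 ] 0.3769783529697273
```

View pics/g2.png

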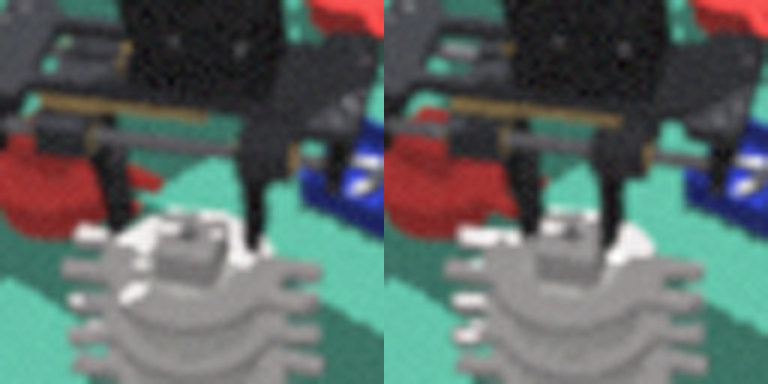

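Run:
```python
from workcell import env
from h import *
env.gripper_to(0.5)
st=env.read_state();print(st["clock"],st["position"],st["force"])
print(env.move_straight([.483,-.1985,.096],rate=.03,force_limit=3))
st=env.read_state();print(st["clock"],st["position"],st["force"])
```

```text
7.3417 [ 0.48287608 -0.19855574  0.10494918] [ 0.18281468 -0.02261657  0.08038232]
False
7.7917 [ 0.48286315 -0.1984997   0.09569167] [0.56169565 0.03264548 0.1118664 ]
```

Run:
```python
from workcell import env
from h import *
hit=env.move_straight([.483,-.1985,.086],rate=.03,force_limit=3)
st=env.read_state();print(hit,st["clock"],st["position"],st["force"])
g=env.grab_frame("scene")
cv2.imwrite("pics/g3.png",crop(g,(213,205),32,8,''))
```

```text
False 8.275 [ 0.4828932  -0.19848953  0.08579652] [ 0.2837252  -0.16766644 -0.21441563]
```

View pics/g3.png

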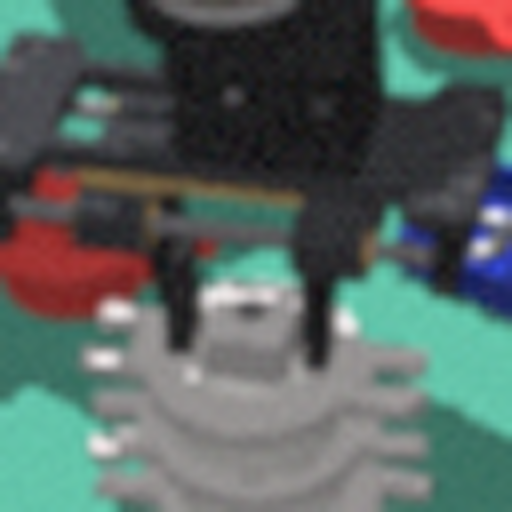

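Run:
```python
from h import *
import pickle
f=pickle.load(open("f1.pkl","rb"))["scene"]
d=np.array([np.cos(np.radians(31)),np.sin(np.radians(31)),0])
c=np.array([.4829,-.1985,0])
for z in(.086,.09,.095,.1,.105): print(z,[((proj(f,c+[0,0,z]+k*.027*d)-[181,173]+.5)*8-.5).round(0) for k in(-1,1)])
print([np.round(((proj(f,[.483,-.1985,z])-[181,173]+.5)*8-.5),0) for z in (.116,.126)])
```

```text
0.086 [array([[187., 378.]]), array([[323., 395.]])]
0.09 [array([[187., 370.]]), array([[323., 388.]])]
0.095 [array([[186., 361.]]), array([[323., 378.]])]
0.1 [array([[185., 352.]]), array([[322., 369.]])]
0.105 [array([[184., 342.]]), array([[322., 359.]])]
[array([[252., 330.]]), array([[250., 311.]])]
```

Run:
```python
from workcell import env
from h import *
env.move_straight([.483,-.1985,.088],rate=.03)
env.gripper_to(0.0,12)
st=env.read_state();print(st["clock"],st["position"],st["force"],st["opening"])
env.gripper_to(0.0,45)
st=env.read_state();print(st["clock"],st["position"],st["tool_rot"],st["force"],st["wrist_torque"],st["opening"])
g=env.grab_frame("scene")
cv2.imwrite("pics/g4.png",crop(g,(213,205),32,8,''))
```

```text
8.9333 [ 0.48319747 -0.19849503  0.08808139] [0.98874938 0.13341936 0.60229637] 0.39301881881161044
9.15 [ 0.48310468 -0.19849375  0.08805855] [-9.00084884e+01  7.79425024e-03  1.21006706e+02] [-0.14675122  0.19523565  0.37206435] [ 0.12735619 -0.1363975  -0.04899262] 0.38785960482629434
```

View pics/g4.png

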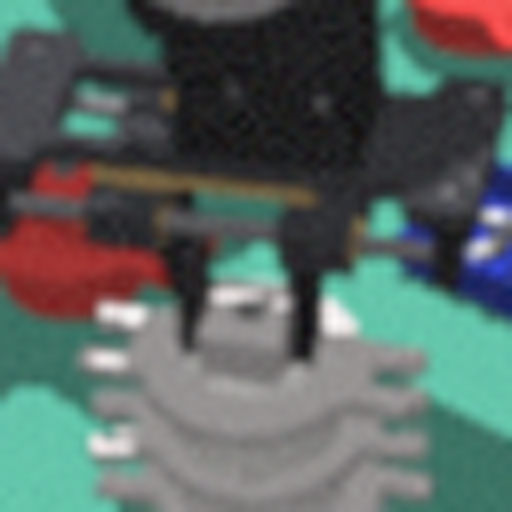

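Run:
```python
from workcell import env
from h import *
import pickle
env.move_straight([.483,-.1985,.12],rate=.06)
st=env.read_state();print(st["clock"],st["position"],st["force"],st["opening"])
env.move_straight([.483,-.1985,.19],rate=.1)
env.dwell(.2)
st=env.read_state();print(st["clock"],st["position"],st["tool_rot"],st["force"],st["wrist_torque"],st["opening"])
fs={n:env.grab_frame(n) for n in ["scene","top"]}
pickle.dump(fs,open("f3.pkl","wb"))
cv2.imwrite("pics/g5.png",np.hstack([crop(fs["scene"],(213,195),36,8,''),]))
```

```text
9.8833 [ 0.48277301 -0.19839009  0.11999619] [-0.27995569 -0.08575838 -2.18534484] 0.38826497883142375
10.9333 [ 0.48256843 -0.19843774  0.18919373] [-8.99247865e+01 -6.30607923e-02  1.20993340e+02] [ 0.29405565  0.24089914 -2.17988335] [0.03150876 0.0203037  0.01068208] 0.38692271360978364
```

View pics/g5.png

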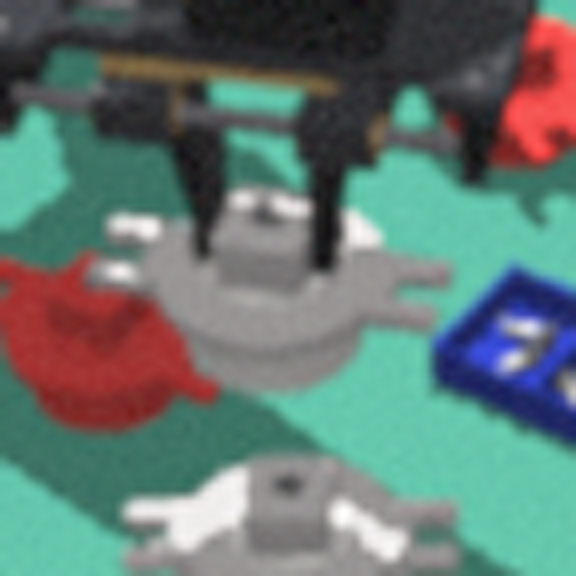

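Run:
```python
from workcell import env
from fit import *
f=pickle.load(open("f3.pkl","rb"))["scene"]
c=[.4826,-.1984];A=[(L,(0,0,255)) for L in coverlines(c,31,.169)]+[(circ(c,.169,.033),(0,255,0))]
a=crop(f,(213,195),36,6,'',A)
env.goto([.510,.1785,.19],[-90,0,90.3])
env.dwell(.3)
st=env.read_state();print(st["clock"],st["position"],st["tool_rot"],st["force"],st["opening"])
fs={n:env.grab_frame(n) for n in ["scene","top"]}
pickle.dump(fs,open("f4.pkl","wb"))
c=st["position"][:2];z=st["position"][2]-.0201
A=[(L,(0,0,255)) for L in coverlines(c,.3,z)]+[(circ(c,z,.033),(0,255,0))]
H=[.510,.1785]
A+=[(circ(H,.118,.036),(0,255,255))]
cv2.imwrite("pics/g6.png",np.vstack([np.hstack([a,crop(fs["scene"],(290,150),36,6,'')]),np.hstack([crop(fs["top"],(190,172),36,6,''),crop(fs["scene"],(290,150),36,6,'',A)])])[:,:])
im=cv2.imread("pics/g6.png");cv2.imwrite("pics/g6.png",cv2.resize(im,(600,600)))
```

```text
12.7417 [0.51015518 0.17784775 0.19002713] [-8.99998811e+01 -5.79839428e-04  9.02371145e+01] [-1.08999007  0.49269172 -2.51173071] 0.38800238292100914
```

View pics/g6.png

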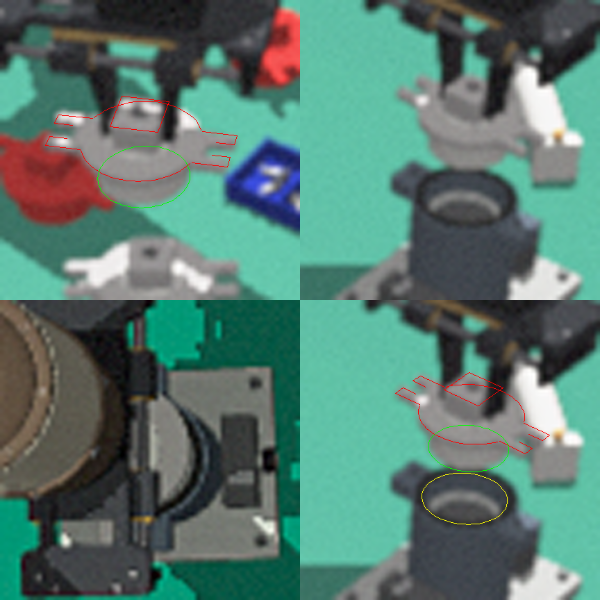

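Run:
```python
from fit import *
fs=pickle.load(open("f4.pkl","rb"));f=fs["scene"];H=[.510,.1785]
c=[.5101,.1779];z=.1699
A=[(L,(0,0,255)) for L in coverlines(c,.3,z)]+[(circ(c,z,.033),(0,255,0)),(circ(H,.118,.036),(0,255,255)),(circ(H,.118,.046),(0,255,255))]
A+=[(poly(H,.114,0,mirror(lug+lug[:1],k,1)),(255,255,0)) for k in(1,-1)]
a=crop(f,(290,150),38,10,'');b=crop(f,(290,150),38,10,'',A)
cv2.imwrite("pics/g7.png",a);cv2.imwrite("pics/g8.png",b)
```

```text
(no output)
```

View pics/g7.png

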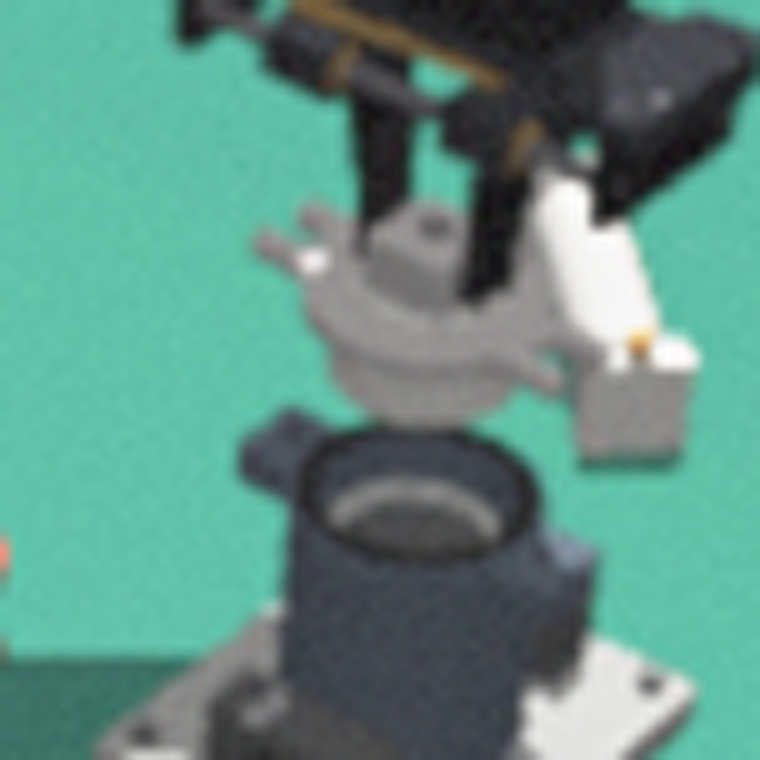

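View pics/g8.png

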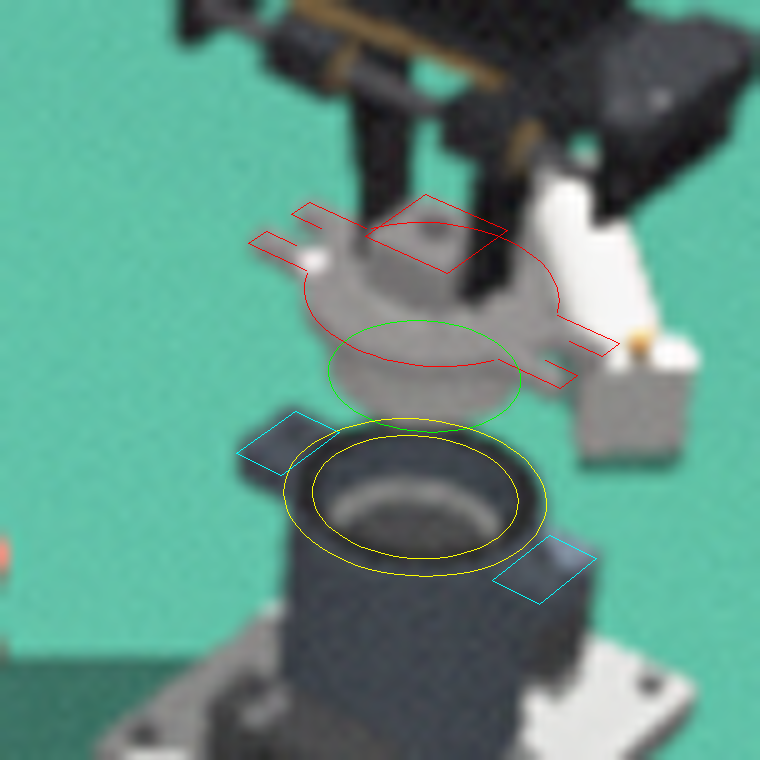

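Run:
```python
from workcell import env
from fit import *
env.move_straight([.511,.179,.145],rate=.08)
env.dwell(.2)
st=env.read_state();print(st["clock"],st["position"],st["tool_rot"],st["force"],st["opening"])
f=env.grab_frame("scene");H=[.510,.1785]
pickle.dump({"scene":f},open("f5.pkl","wb"))
c=st["position"][:2];z=st["position"][2]-.0201
A=[(L,(0,0,255)) for L in coverlines(c,.3,z)]+[(circ(c,z,.033),(0,255,0)),(circ(H,.118,.036),(0,255,255)),(circ(H,.118,.046),(0,255,255))]
a=crop(f,(290,160),30,10,'');b=crop(f,(290,160),30,10,'',A)
cv2.imwrite("pics/g9.png",a);cv2.imwrite("pics/g10.png",b)
```

```text
13.7583 [0.51133643 0.17921451 0.14563041] [-9.00645147e+01 -4.13331328e-02  9.03031013e+01] [ 0.21890489 -0.13429627 -2.67163619] 0.3831117733275942
```

View pics/g9.png

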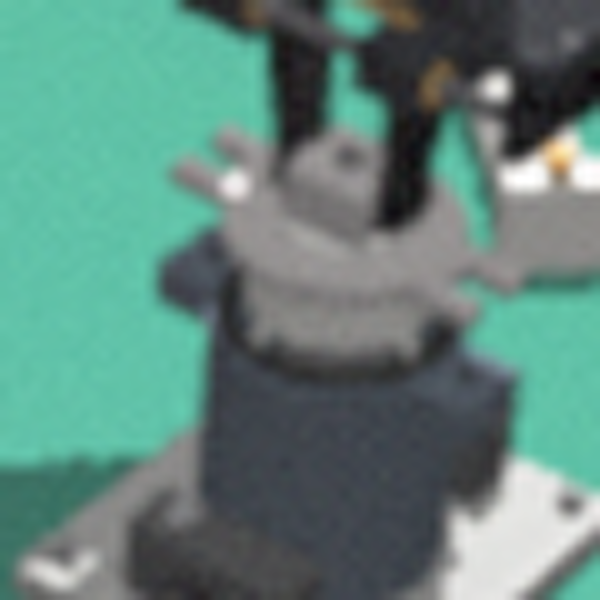

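View pics/g10.png

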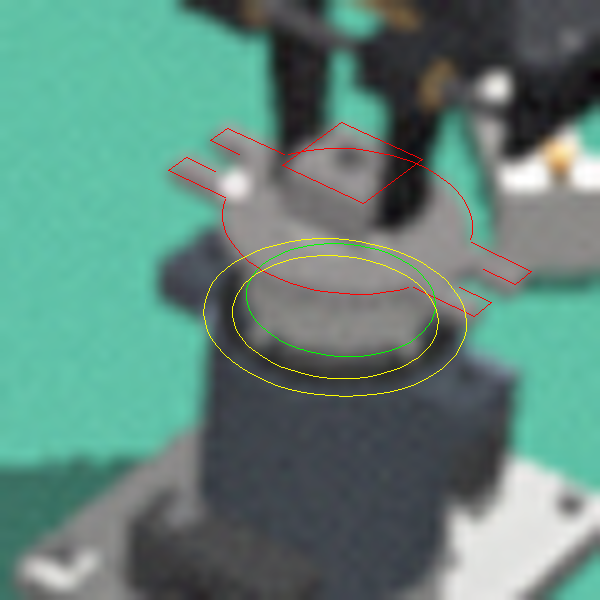

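Run:
```python
from workcell import env
from fit import *
hit=env.move_straight([.5107,.1787,.1275],rate=.03,force_limit=4)
st=env.read_state();print(hit,st["clock"],st["position"],st["force"],st["wrist_torque"],st["opening"])
if not hit:
    hit=env.move_straight([.5107,.1787,.120],rate=.02,force_limit=4)
    st=env.read_state();print(hit,st["clock"],st["position"],st["force"],st["wrist_torque"],st["opening"])
f=env.grab_frame("scene")
cv2.imwrite("pics/g11.png",crop(f,(290,160),30,10,''))
```

```text
False 14.5417 [0.51083984 0.17876057 0.12751474] [-0.08948106 -0.91245815 -1.82253147] [ 0.09774594 -0.029776    0.00758956] 0.3894080822730245
True 14.9417 [0.51102009 0.17887511 0.12049419] [0.02061927 0.64760136 3.41299429] [ 0.2193166   0.02012468 -0.05629916] 0.38670927340081673
```

View pics/g11.png

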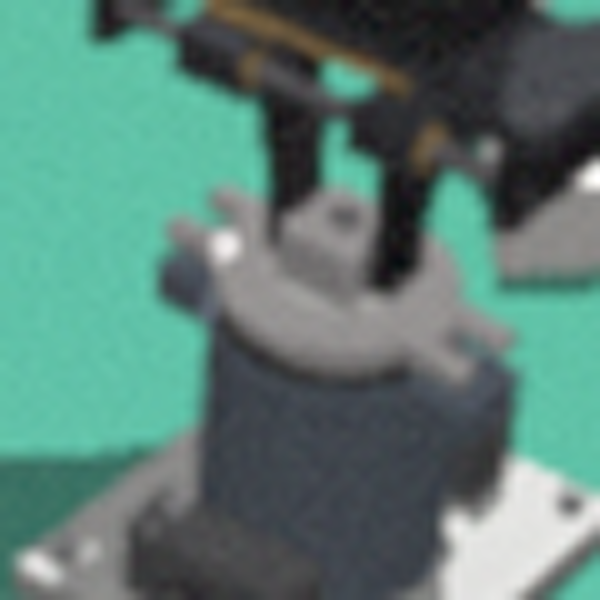

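Run:
```python
from workcell import env
from fit import *
def rd(n=4):
    F=[]
    for _ in range(n): env.dwell(.05); F.append(env.read_state()["force"])
    st=env.read_state(); F=np.mean(F,0); print(round(st["clock"],2),np.round(st["position"],4),F.round(2),st["wrist_torque"].round(2),round(st["opening"],3)); return F[2]
z=.1205
for z in(.117,.1135,):
    env.move_straight([.511,.1788,z],rate=.01,force_limit=9); F=rd()
while F<10.5 and z>.106:
    z-=.0005; env.move_straight([.511,.1788,z],rate=.01,force_limit=6); F=rd(3)
print(z)
```

```text
15.61 [0.511  0.1789 0.1172] [-1.13  0.47  4.88] [0.2  0.29 0.01] 0.391
16.31 [0.5111 0.1789 0.1141] [-1.95  0.8   6.4 ] [0.15 0.53 0.03] 0.387
16.71 [0.5111 0.1789 0.1136] [-2.1   0.26  7.63] [ 0.18  0.57 -0.01] 0.391
17.11 [0.5111 0.1789 0.1132] [-1.84  0.34  7.51] [ 0.17  0.59 -0.02] 0.385
17.51 [0.5111 0.1789 0.1127] [-2.51  0.69  7.23] [0.22 0.7  0.02] 0.386
17.91 [0.5111 0.1789 0.1123] [-2.23  0.66  8.02] [0.17 0.68 0.03] 0.388
18.31 [0.5111 0.1789 0.1121] [-2.61  0.5   9.1 ] [ 0.19  0.84 -0.02] 0.387
18.71 [0.5111 0.1789 0.112 ] [-3.24  0.14 11.72] [ 0.19  1.18 -0.02] 0.387
0.1105
```

Run:
```python
from workcell import env
from fit import *
def rd(n=6):
    F=[]
    for _ in range(n): env.dwell(.05); F.append(env.read_state()["force"])
    st=env.read_state(); F=np.mean(F,0); print(round(st["clock"],2),np.round(st["position"],4),F.round(2),st["wrist_torque"].round(2),st["tool_rot"].round(2),round(st["opening"],3)); return F[2]
env.move_straight([.510,.1786,.1105],rate=.01,force_limit=10); F=rd()
z=.1105
while F<14.2 and z>.108:
    z-=.0002; env.move_straight([.510,.1786,z],rate=.01,force_limit=6); F=rd(4)
print(z,rd(10))
f=env.grab_frame("scene");pickle.dump({"scene":f},open("f6.pkl","wb"))
st=env.read_state();c=st["position"][:2]
A=[(L,(0,0,255)) for L in coverlines(c,.3,.092)]+[(circ(c,.118,.046),(0,255,255))]
cv2.imwrite("pics/g12.png",np.hstack([crop(f,(290,165),26,7,''),crop(f,(290,165),26,7,'',A)]))
```

```text
19.26 [0.5111 0.1789 0.1121] [-0.83 -0.52  9.64] [0.05 0.42 0.02] [-9.004e+01  1.000e-02  9.033e+01] 0.387
19.71 [0.5111 0.1789 0.112 ] [-1.08 -0.13 10.57] [ 0.05  0.55 -0.04] [-9.005e+01  1.000e-02  9.032e+01] 0.389
20.16 [0.5111 0.1789 0.112 ] [-2.26 -0.1  11.44] [ 0.02  0.73 -0.03] [-9.005e+01  2.000e-02  9.033e+01] 0.387
20.61 [0.5111 0.1789 0.112 ] [-2.46 -0.08 12.69] [ 0.05  0.77 -0.04] [-9.006e+01  2.000e-02  9.034e+01] 0.387
21.06 [0.5111 0.1789 0.112 ] [-2.28 -0.39 13.75] [ 0.02  0.94 -0.07] [-9.006e+01  2.000e-02  9.034e+01] 0.391
21.51 [0.5111 0.1789 0.112 ] [-2.68  0.38 14.56] [ 0.03  1.12 -0.06] [-9.006e+01  2.000e-02  9.034e+01] 0.385
22.01 [0.5111 0.1789 0.112 ] [-2.52 -0.07 14.37] [ 0.03  1.05 -0.07] [-9.006e+01  2.000e-02  9.034e+01] 0.392
0.10949999999999997 14.367761432609678
```

View pics/g12.png

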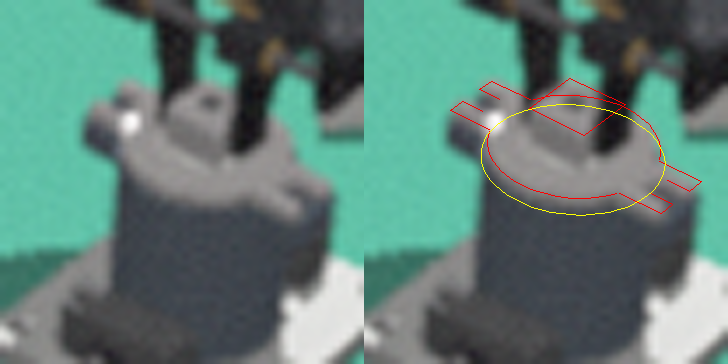

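Run:
```python
from workcell import env
import numpy as np
F=[]
for _ in range(12): env.dwell(.1); s=env.read_state(); F.append(s["force"][2])
print(np.round(F,1),s["position"],s["clock"],s["opening"])
if 12<np.mean(F)<17: env.close_job(); print("closed")
```

```text
[14.  14.6 14.9 14.5 14.  14.3 15.2 14.9 15.  13.9 14.  15.4] [0.51108747 0.17893587 0.11200896] 23.2583 0.38677797939992553
the job is handed in; nothing more can be done
closed
```

I took the top cover off the pile, fitted it into the housing with its ears over the lugs, and pressed it closed on the gasket. I handed the job in at 23.3 s, still gripping and pushing; no verdict was reported.

**Last checks:**
- **Push:** 13.9–15.4 N, averaging about 14.6 N, over the final 1.2 s. Adding the cover's weight of about 2.3 N puts roughly 17 N on the housing.
- **Closed height:** the cover stopped at 0.092 m, which is the closed height, and the force began to climb steeply there.
- **Alignment:** the tool was within 0.1° of vertical and its yaw was about 90.3°, matching the housing's as measured in the pictures. In the last scene picture the ears lie over the lugs. I estimate the cover is centred to 1–2 mm.

**What disagreed:**
- **Finger tips:** they sat about 15 mm higher than the stated tool point. I regripped lower on the boss, using the force limit and the pictures, before lifting.
- **Side force:** about 2.5 N in -x and a moment of about 1 N m remained on the tool at the end. This suggests the cover was held slightly off centre. A 1 mm shift of the target in -x did not move the cover.
- **Rest of the pile and bench:** I did not measure these after the lift. In the picture taken then, the covers left in the pile looked in place, and I felt no unexpected contact.

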